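# Register a notebook and poise the leaf stamp over its cover

## Task

At the craft stall, first slide the loose notebook across the table into the L-shaped wooden stop, so that it lies flat, snug against both laths. Then take the inked hand stamp from its tray, lift it over the card rack without touching the rack, and bring it over the notebook: centred on the cover, level, its long side along the notebook's long side, hovering about a centimetre above the cover. Never let the stamp touch the notebook or knock the rack, cup, jar and pile of cards, and finish still holding the stamp there, motionless.

Things in the scene. Friction and masses are not known exactly. Their poses are not given: they have to be found in the camera images.
- notebook_top (a point): Centre of the top cover of the loose hardback notebook, a kraft-brown book lying flat, 95 mm along x, 135 mm along y, 18 mm thick (this point is 18 mm above the table when it lies flat), about 0.2 kg. z up. Too wide to grasp; it slides when pushed at its edge. It starts on the open side of the stop, 70 to 130 mm short of its place along the stop's x, 20 to 70 mm off along the stop's +y, and up to 0.3 rad askew.
- stop_spot (a point): Point on the table (z = 0) where the notebook's centre belongs, in the frame of the fixed L-shaped stop of pale wooden laths, 12 mm high and 16 mm wide. The long lath (166 mm, along the stop's y) has its inner face 48.5 mm from this point towards +x; the short lath (100 mm, along the stop's x) has its inner face 68.5 mm from this point towards -y. The -x and +y sides are open. In place, the notebook's x and y axes lie along this frame's x and y.
- stamp_grip (a point): Centre (half-way up) of the handle of the hand stamp: an upright pale wooden bar with rounded edges, 60 mm along x, 22 mm along y, 46 mm high, on top of the stamp's darker block. Grasp it across y. The point is 49 mm above the stamp's underside. z up.
- stamp_face (a point): Centre of the stamp's printing underside, 49 mm straight below the handle's centre. The stamp is a wooden block 80 mm along x, 54 mm along y, its body 26 mm high below the handle, about 0.16 kg. x is its long side, z up.
- stamp: The same loose stamp as a whole; its origin is the centre of its underside, axes as for the underside point. It starts upright in the ink tray, its underside 4 mm above the table.
- notebook: The same notebook as a whole; its origin is the centre of its underside, x along the 95 mm side, y along the 135 mm side.
- stop: The fixed L-shaped stop as a whole; its origin and axes are those of the spot where the notebook belongs.
- tray: Fixed shallow aluminium ink tray, 150 mm along x, 130 mm along y, 16 mm high, walls and floor 4 mm thick; origin at the centre of its underside.
- rack: Fixed card rack standing between the tray and the stop: a wooden foot 310 mm along x and 60 mm along y with upright cards in two rows, 110 mm high in all; origin at the centre of its underside.
- cup: Bystander: kraft paper cup, 76 mm across, 90 mm high; origin at the centre of its underside.
- jar: Bystander: glass jar with a dark lid, 60 mm across, 75 mm high; origin at the centre of its underside.
- pile: Bystander: pile of small cards, 74 mm along x, 105 mm along y, 36 mm high; origin at the centre of its underside.
Things that resemble listed ones, but are neither listed nor needed, are in the scene too. What is shaped like the stamp but red is not meant. There is more than one size of the notebook; the job needs the larger.

How it is judged:
On the way, in this order (a step that is already met when the one before it is completed fails the run):
1. the notebook lies flat and snug in the corner of the stop (x of notebook_top in the frame of stop_spot between -0.008 and 0.006 m and y of notebook_top in the frame of stop_spot between -0.006 and 0.008 m and angle between the x axis of notebook_top and the x axis of stop_spot, either way round below 0.08 rad and angle between notebook_top's own z axis and vertical below 0.06 rad), for 0.2 s.
2. the stamp is carried above the card rack (x of stamp_face in the frame of rack between -0.155 and 0.155 m and y of stamp_face in the frame of rack between -0.05 and 0.05 m and z of stamp_face in the frame of rack above 0.11 m), for 0.02 s.
At the end, for the whole second after the job is handed in: Notebook flat in the stop, within 6 mm of snug at each lath, 0.08 rad of square. Stamp held by the fingers, still, touching neither notebook nor stop; underside 3 to 22 mm above the cover, within 12 mm of its centre, level within 0.08 rad, long sides parallel within 0.14 rad (all of step 1 and z of stamp_face in the frame of notebook_top between 0.003 and 0.022 m and horizontal distance between stamp_face and notebook_top below 0.012 m and angle between the x axis of stamp_face and the y axis of notebook_top, either way round below 0.14 rad and angle between stamp_face's own z axis and vertical below 0.08 rad and contact force between stamp and notebook below 0.05 N and contact force between stamp and stop below 0.05 N and contact force between stamp and the fingers above 1 N and linear speed of stamp below 0.02 m/s); the arm keeps its last pose, push and grip.
It fails at once if the stamp touches the notebook (contact force between stamp and notebook above 0.3 N).
It fails at once if the stamp or the robot knocks the card rack (contact force between stamp and rack above 0.5 N or contact force between any of the arm, the fingers and rack above 2 N).
It fails at once if the cup, the jar or the pile of cards is knocked away (distance of any of cup, jar, pile from where it was at the start of the episode above 0.02 m or angle between any of cup, jar's own z axis and vertical above 0.4 rad).
It also fails if it takes over 70 s, if anything falls off the work surface, if the arm or the gripper's body presses on something with over 40 N, if the wrist force passes 120 N, or if a joint passes its speed limit or range.

## Robot

A 6-joint arm with a two-finger parallel gripper is mounted at the origin on the work surface. World frame = base frame: x ahead of the robot, y to its left, z up, the work surface at z = 0. Lengths are in m, angles in rad, forces in N, time in s.
With the tool pointing down it reaches from about 0.35 to 0.875 m from the base axis. Payload 4.2 kg.
Tool frame: the origin (TCP) lies at the very end of the fingers, on their centre line; the grasp point (between the pads) lies 19 mm behind it; z points along the fingers, y is the direction in which the jaws open and shut (so a half turn about z gives the same grasp; the last joint's range is limited). The gripper opens to 85 mm and grips with 20 to 120 N. Pads are 22 mm wide; open, the fingers measure 114 mm over their backs; the gripper's body (76 mm by 85 mm) begins 54 mm behind the grasp point. The pads swing forward as they close: fully open they stand 13 mm farther back than shut.
Start: joints at [-0.845, 0.385, 0.008, 0, -1.194, -0.259], TCP at [0.281, -0.558, 0.231] pointing down, gripper open.
Joint ranges: [-3.14, 3.14], [-1.21, 2.06], [-1.07, 1.41], [-3.16, 2.05], [-2.99, -0.16], [-3.1, 3.1]. Speed limits (rad/s): [2.79, 2.79, 3.14, 3.14, 3.14, 3.14].

## Interface

Orientations are given as a rotation vector (axis times angle).
In Python, from plant import env gives the robot as it stands. Calls block until the motion is done:
- env.goto(position, orientation): joint-space move of the TCP to a pose.
- env.line_to(position, rotation=None, rate=0.15, max_force=None): straight line of the TCP; rotation=None keeps the orientation; rate is the mean speed in m/s. With max_force (N) it stops when the force on the tool has changed by that much, and returns True; else False.
- env.movej(angles): joint-space move.
- env.let_go() and env.grab(newtons=None): open the fingers fully, or close them until they stop; newtons is the grip in N (None keeps the last).
- env.sleep(seconds).
- env.solve_ik(position, orientation): joint angles nearest the present ones, or None.
- env.camera(name): name is "side" or "top"; returns the picture (420x560x3 uint8, blue, green, red); there is no depth.
- env.calibration(name): a dict with "fovy" (degrees; the focal length in pixels is half the picture's height over the tangent of half this angle, whatever the lens; pixels are square), "cx", "cy" (the principal point, pixels), "R" (3x3) and "t" (3): a world point X has camera coordinates R X + t. Camera axes: x right, y down, z forward; pixel columns grow to the right and rows downward; lengths in m; the calibration is good to about 2 mm. A picture is of the moment at which its call begins. calibration takes no time and is no camera call.
A pose or a line that the arm cannot do raises env.IKError and nothing moves.
- env.hand_in(): hands the job in, once; it reports no verdict.
Readings, each from a call of its own:
- env.current_t(): time.
- env.current_joint_positions(): joint angles.
- env.current_joint_vel(): joint speeds.
- env.current_tau(): joint torques, N m.
- env.current_position(): TCP position.
- env.current_eef_rot(): TCP orientation.
- env.current_force(): force on the tool from outside, world axes, zero at the start.
- env.current_torque(): the same for the moment, N m.
- env.current_width(): finger opening in m.
Only numpy, scipy, OpenCV 4.12 (cv2) and the standard library are available. Lean on these libraries where they do the work, as an engineer would, in place of code of your own. Each camera call takes 0.05 s, during which the arm holds its last target. There are 200 camera calls.

## Working session

There is one attempt and no reset: what is moved stays moved. The work goes in short steps, each a Python script; the robot and the scene stay as the last script left them, time stands still between calls to the robot, and variables do not carry over. Pictures are saved under pics/ and viewed, about 8 in all and at most 12, crops included, and the job is handed in when it is done.

```bash
mkdir -p pics; ls; python3 - <<'E'
from plant import env
import cv2
for n in("top","side"):
    im=env.camera(n); cv2.imwrite(f"pics/{n}0.png",im); c=env.calibration(n); print(n,c)
print(env.current_eef_rot(),env.current_t())
im=cv2.imread("pics/top0.png"); cv2.imwrite("pics/top0b.png",cv2.resize(im,(800,600),interpolation=cv2.INTER_CUBIC))
E
```

```text
pics
top {'fovy': 55.53446508226515, 'cx': 282.5245142256484, 'cy': 213.72498177904023, 'R': array([[ 0.02163317, -0.9995763 , -0.01947359],
       [-0.99891637, -0.02080784, -0.04163085],
       [ 0.04120801,  0.02035309, -0.99894327]]), 't': array([-0.05047174,  0.53136697,  1.04309057])}
side {'fovy': 52.34778119090636, 'cx': 286.6880472578802, 'cy': 216.57330494823623, 'R': array([[-0.80414225, -0.59443582,  0.00113851],
       [-0.36880257,  0.49740566, -0.78522116],
       [ 0.46619728, -0.6318494 , -0.61921437]]), 't': array([0.42657409, 0.25325712, 0.93530719])}
[ 7.26241186e-01 -3.05594448e+00 -3.00576303e-03] 0.1
```

View pics/top0b.png

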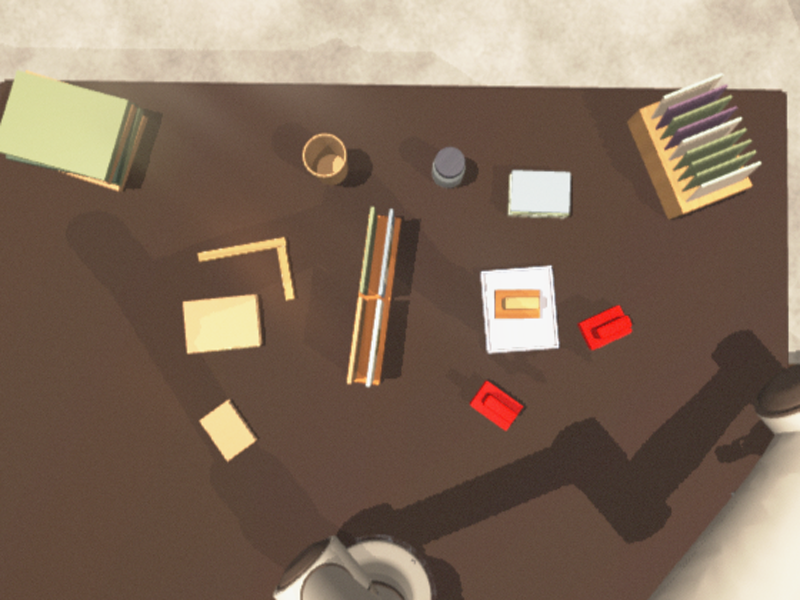

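View pics/side0.png

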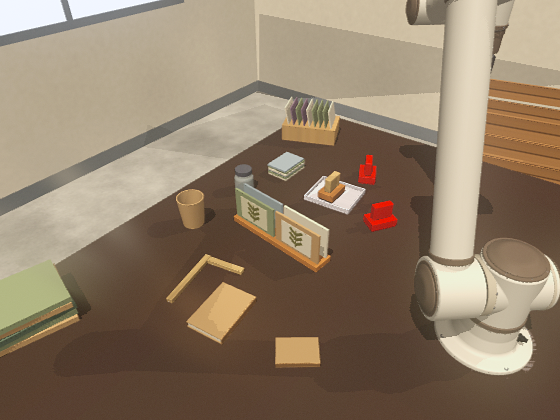

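The top view (800x600) shows the stop with its corner at about (287,241), the large notebook at (222,324), the rack at (375,297), the stamp in its tray at (519,303), and the two red decoys. Next I'll enlarge crops for precise corners.

```bash
python3 - <<'E'
import cv2,numpy as np
im=cv2.imread("pics/top0.png")
a=im[155:255,120:220]; b=im[180:255,325:400]
A=cv2.resize(a,(600,600),interpolation=cv2.INTER_CUBIC)
B=cv2.resize(b,(600,600),interpolation=cv2.INTER_CUBIC)
for I,x0,y0,s in((A,120,155,6),(B,325,180,8)):
    for k in range(0,600,10*s):
        cv2.line(I,(k,0),(k,8),(255,255,255),1);cv2.putText(I,str(x0+k//s),(k,20),0,.4,(255,255,255),1)
        cv2.line(I,(0,k),(8,k),(255,255,255),1);cv2.putText(I,str(y0+k//s),(10,k+4),0,.4,(255,255,255),1)
cv2.imwrite("pics/cA.png",A);cv2.imwrite("pics/cB.png",B)
E
cat > h.py <<'E'
import numpy as np,cv2
from scipy.spatial.transform import Rotation as Rn
def px2w(env,name,uv,z):
    c=env.calibration(name);f=210/np.tan(np.radians(c["fovy"])/2)
    uv=np.atleast_2d(uv).astype(float)
    d=np.c_[(uv[:,0]-c["cx"])/f,(uv[:,1]-c["cy"])/f,np.ones(len(uv))]@c["R"]
    o=-c["R"].T@c["t"]
    return o+d*((z-o[2])/d[:,2])[:,None]
def w2px(env,name,X):
    c=env.calibration(name);f=210/np.tan(np.radians(c["fovy"])/2)
    p=np.atleast_2d(X)@c["R"].T+c["t"]
    return p[:,:2]/p[:,2:]*f+[c["cx"],c["cy"]]
def down(yaw):
    "tool z down, tool y (jaw direction) at angle yaw in world xy"
    y=np.array([np.cos(yaw),np.sin(yaw),0]);z=np.array([0,0,-1.])
    return Rn.from_matrix(np.c_[np.cross(y,z),y,z]).as_rotvec()
E
```

```text
(no output)
```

View pics/cA.png

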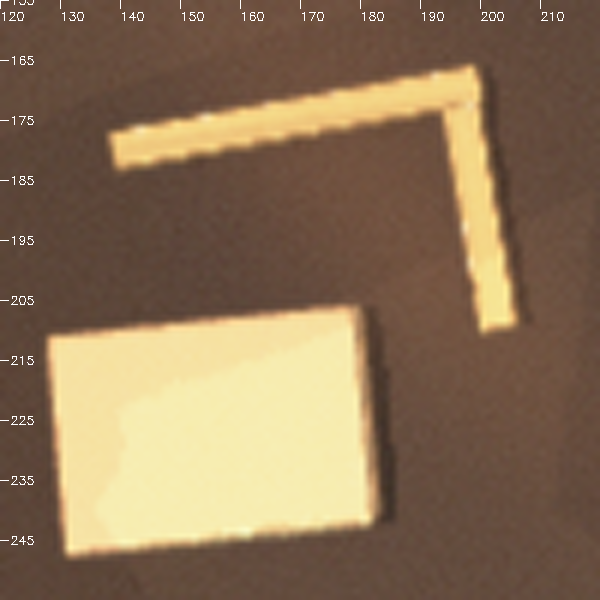

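View pics/cB.png

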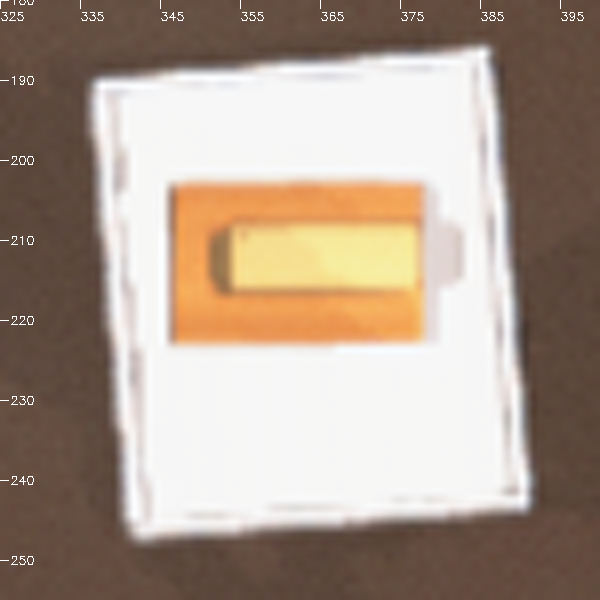

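The enlarged crops show the corners of the stop, notebook, stamp block and handle sharply. Next I'll compute poses from them.

```bash
python3 - <<'E'
from plant import env
from h import *
np.set_printoptions(precision=4,suppress=True)
def P(c,x0,y0,s,z): return px2w(env,"top",(np.array(c)+.5)/s-.5+[x0,y0],z)
def ang(a,b): d=b-a; return np.arctan2(d[1],d[0])
L=P([(118,170),(443,110),(482,333),(477,65),(108,133),(518,325)],120,155,6,.012)
print("stop",L[:,:2])
# stop y dir: inner corner->long end ; x dir: short end->inner corner
ty=ang(L[1],L[0])-np.pi/2; tx=ang(L[2],L[1]); ty2=ang(L[3],L[4])-np.pi/2; tx2=ang(L[5],L[3]); print("stop ang",ty,ty2,tx,tx2)
th=(166*(ty+ty2)/2+100*(tx+tx2)/2)/266
X=np.array([np.cos(th),np.sin(th)]);Y=np.array([-X[1],X[0]])
for c,(a,b) in((L[1],(48.5,-68.5)),(L[3],(64.5,-84.5))): print("spot",c[:2]-a/1e3*X-b/1e3*Y)
print('lens',np.linalg.norm(L[3]-L[4]),np.linalg.norm(L[1]-L[2]))
N=P([(48,337),(359,306),(374,523),(66,555)],120,155,6,.018)
print("nb",N[:,:2],N.mean(0),np.linalg.norm(N[0]-N[1]),np.linalg.norm(N[1]-N[2]),ang(N[1],N[0])-np.pi/2,ang(N[2],N[1]))
B=P([(175,185),(424,184),(424,342),(175,342)],325,180,8,.030)
H=P([(232,223),(418,221),(418,290),(232,292)],325,180,8,.076)
for b in(B,H): print("stamp",b.mean(0),np.linalg.norm(b[0]-b[1]),np.linalg.norm(b[1]-b[2]),ang(b[1],b[0]),ang(b[2],b[3]))
s=.7
for n,c,z in(("rackfoot",[(399,220),(379,385),(348,382)],.02),("racktop",[(372,208),(391,210),(374,384),(352,382)],.11),("cup",[(325,152)],.09),("jar",[(450,160)],.075),("pile",[(540,187)],.036),("nb2",[(228,430)],.018)):
    print(n,px2w(env,"top",np.array(c)*s,z)[:,:2])
E
```

```text
stop [[0.6065 0.3444]
 [0.636  0.2003]
 [0.5374 0.1799]
 [0.6563 0.1857]
 [0.6229 0.3495]
 [0.5412 0.164 ]]
stop ang 0.20188491308312706 0.2013731779001542 0.20364077438864153 0.18623217273860068
spot [0.5749 0.2578]
spot [0.5764 0.2558]
lens 0.16717608324245345 0.10070904228901618
nb [[0.5314 0.3705]
 [0.5478 0.2332]
 [0.4528 0.2235]
 [0.4358 0.3589]] [0.4919 0.2965 0.018 ] 0.13827954909122228 0.09553629165040131 0.11954912869915213 0.10164938098421776
stamp [ 0.5391 -0.2448  0.03  ] 0.0801937272660198 0.051034686265196874 1.5951191731482375 1.59204335792828
stamp [ 0.5391 -0.2444  0.076 ] 0.05719679934166489 0.021299855207235565 1.6021193115911014 1.6025315167556868
rackfoot [[ 0.6892 -0.0275]
 [ 0.3856  0.0024]
 [ 0.3897  0.0591]]
racktop [[ 0.6915  0.0157]
 [ 0.6887 -0.0165]
 [ 0.396   0.0053]
 [ 0.3984  0.0421]]
cup [[0.7922 0.1012]]
jar [[ 0.7861 -0.1163]]
pile [[ 0.7509 -0.2822]]
nb2 [[0.297  0.2772]]
```

```bash
cat >> h.py <<'E'
TH=0.20; SP=np.array([.5755,.257])
def S(x,y,z):
    "stop frame -> world"
    c,s=np.cos(TH),np.sin(TH); return np.array([SP[0]+c*x-s*y,SP[1]+s*x+c*y,z])
def toS(p):
    c,s=np.cos(TH),np.sin(TH); d=np.array(p[:2])-SP; return np.array([c*d[0]+s*d[1],-s*d[0]+c*d[1]])
E
python3 - <<'E'
from plant import env
from h import *
np.set_printoptions(precision=4,suppress=True)
for y in(TH+np.pi/2,TH-np.pi/2): print(env.solve_ik(S(-.155,.045,.1),down(y)))
for y in(TH,TH+np.pi): print(env.solve_ik(S(0,0,.1),down(y)),env.solve_ik([.539,-.2445,.04],down(y-TH+.027)))
yaw=TH-np.pi/2
q=env.solve_ik(S(-.155,.045,.1),down(yaw)); q2=env.solve_ik(S(-.155,.045,.1),down(yaw+np.pi))
if abs(q2[5])<abs(q[5]): yaw+=np.pi
env.goto([.35,-.35,.33],down(yaw))
env.goto(S(-.155,.045,.2),down(yaw))
env.line_to(S(-.155,.045,.03),rate=.15)
print(yaw,env.current_force())
hit=env.line_to(S(-.155,.045,-.008),rate=.02,max_force=3)
print(hit,env.current_position(),env.current_force(),env.current_width(),env.current_t())
E
```

```text
[ 0.9064  0.3107 -0.483   0.     -0.777  -2.2772]
[ 0.9064  0.3107 -0.483   0.     -0.777   0.8644]
[ 0.6763  0.508  -0.1455  0.     -0.9173  2.6653] [-0.1525  0.5282 -0.3001 -0.     -0.7424 -2.9621]
[ 0.6763  0.508  -0.1455  0.     -0.9173 -0.4763] [-0.1525  0.5282 -0.3001  0.     -0.7424  0.1795]
-1.3707963267948966 [ 0.5749 -0.2399  0.3204]
False [ 0.4147  0.2704 -0.0079] [-0.2008 -0.3396  0.0878] 0.0851874416463408 7.8333
```

Open fingertips still clear the table at TCP z = -8 mm, so both of them can push the book's edge.

```bash
python3 - <<'E'
from plant import env
from h import *
np.set_printoptions(precision=4,suppress=True)
env.line_to(S(-.155,.053,-.008),rate=.05)
hit=env.line_to(S(-.061,.053,-.008),rate=.06,max_force=15)
print(hit,toS(env.current_position()),env.current_force(),env.current_t())
env.line_to(S(-.09,.053,-.008),rate=.1)
env.line_to(S(-.09,.053,.12),rate=.2)
env.grab(20)
env.goto(S(-.0,.18,.12),down(TH-np.pi/2))
env.line_to(S(-.0,.18,.006),rate=.1)
print(env.current_position(),env.current_width(),env.current_t())
im=env.camera("top");cv2.imwrite("pics/top1.png",im)
A=cv2.resize(im[145:245,110:210],(600,600),interpolation=cv2.INTER_CUBIC);cv2.imwrite("pics/c1.png",A)
E
```

```text
False [-0.061   0.0532] [ 0.3531  0.2593 -0.7888] 9.8583
[0.5402 0.4339 0.0069] 0.00021900176761833763 13.8167
```

View pics/c1.png

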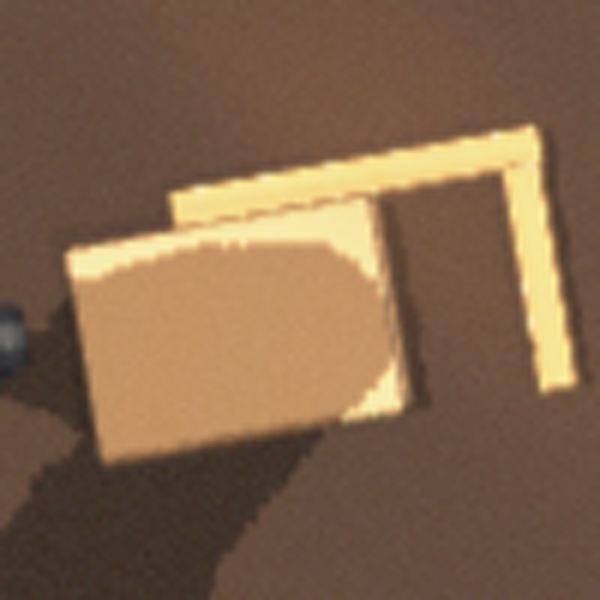

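The book is square to the stop and 1–2 mm from the long lath; its short side is about 60 mm from the short lath. Push in -y next.

```bash
python3 - <<'E'
from plant import env
from h import *
np.set_printoptions(precision=4,suppress=True)
hit=env.line_to(S(0,.068,.005),rate=.05,max_force=6)
print(hit,toS(env.current_position()),env.current_force(),env.current_t())
env.line_to(S(0,.11,.005),rate=.1)
env.line_to(S(0,.12,.12),rate=.2)
env.let_go()
env.goto(S(-.085,.0,.12),down(TH-np.pi/2))
env.line_to(S(-.085,.0,-.008),rate=.1)
hit=env.line_to(S(-.05,.0,-.008),rate=.03,max_force=6)
print(hit,toS(env.current_position()),env.current_force(),env.current_t())
env.line_to(S(-.085,.0,-.008),rate=.1)
env.line_to(S(-.085,.0,.2),rate=.2)
env.goto(S(-.2,.0,.25),down(TH-np.pi/2))
im=env.camera("top");cv2.imwrite("pics/top2.png",im)
A=cv2.resize(im[145:245,110:210],(600,600),interpolation=cv2.INTER_CUBIC);cv2.imwrite("pics/c2.png",A)
print(env.current_t())
E
```

```text
True [0.0001 0.081 ] [-2.7293  2.0688  1.6771] 15.6333
True [-0.0582 -0.0005] [-0.1885  0.1461  0.0088] 20.5333
22.75
```

View pics/c2.png

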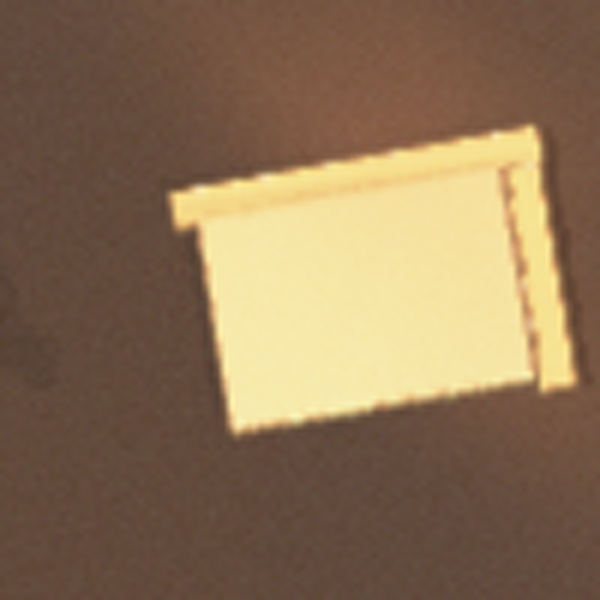

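Notebook is snug at both laths: it fills the corner, and the contact positions match the predicted ones to under 1 mm. Now grasp the stamp.

```bash
python3 - <<'E'
from plant import env
from h import *
np.set_printoptions(precision=4,suppress=True)
N=px2w(env,"top",(np.array([(200,225),(500,168),(534,380),(234,433)])+.5)/6-.5+[110,145],.018)
d=N[0]-N[1];print("nb",N.mean(0),toS(N.mean(0)),np.arctan2(d[1],d[0])-np.pi/2)
y=np.pi+.027; R=down(y)
env.goto([.45,0,.3],R)
env.goto([.539,-.2445,.16],R)
f0=env.current_force()
print(env.line_to([.539,-.2445,.036],rate=.1,max_force=8),env.current_position())
env.grab(60); env.sleep(.3)
print(env.current_width(),env.current_position(),f0,env.current_force(),env.current_t())
env.line_to([.539,-.2445,.28],rate=.15)
env.sleep(.3)
print(env.current_width(),env.current_force(),env.current_joint_positions(),env.current_t())
a=env.camera("top");b=env.camera("side");cv2.imwrite("pics/t3.png",a);cv2.imwrite("pics/s3.png",b)
g=np.array([.539,-.2445,.28])
u,v=w2px(env,"side",g)[0].astype(int);print(u,v)
cv2.imwrite("pics/s3c.png",cv2.resize(b[max(0,v-50):v+70,u-60:u+60],(600,600),interpolation=cv2.INTER_CUBIC))
E
```

```text
nb [0.5759 0.2572 0.018 ] [0.0004 0.0001] 0.20710055230395374
False [ 0.5395 -0.2446  0.0367]
0.021273833766305757 [ 0.539  -0.2445  0.0362] [-0.3428 -0.1451 -0.6497] [-0.7589 -0.8992  2.6761] 27.2917
0.02164892588904482 [-0.8734 -1.0921 -2.3277] [-0.1525  0.2992  0.0033  0.     -1.2755  0.1795] 29.3667
337 111
```

View pics/s3c.png

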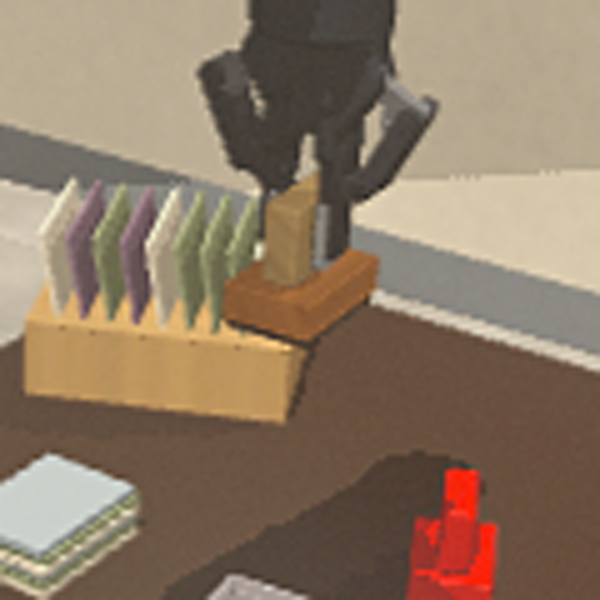

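The stamp is held level, its block clear of the tray, with a width of 21.6 mm. Next I'll carry it over the rack, stop at 40 mm above the cover and check.

```bash
python3 - <<'E'
from plant import env
from h import *
np.set_printoptions(precision=4,suppress=True)
R=down(np.pi+.203)
env.line_to([.56,.0,.28],rotation=R,rate=.15)
env.line_to([.5757,.2571,.28],rate=.15)
env.line_to([.5757,.2571,.085],rate=.12)
env.sleep(.5)
print(env.current_position(),env.current_width(),env.current_force(),env.current_t())
b=env.camera("side");a=env.camera("top");cv2.imwrite("pics/s4.png",b);cv2.imwrite("pics/t4.png",a)
A=cv2.resize(a[145:245,110:210],(400,400),interpolation=cv2.INTER_CUBIC)
B=cv2.resize(b[225:325,150:250],(400,400),interpolation=cv2.INTER_CUBIC)
cv2.imwrite("pics/c4.png",np.hstack([A,B]))
E
```

```text
[0.5757 0.2571 0.085 ] 0.02134866273747495 [-0.1535 -0.6335 -1.193 ] 35.3917
```

View pics/c4.png

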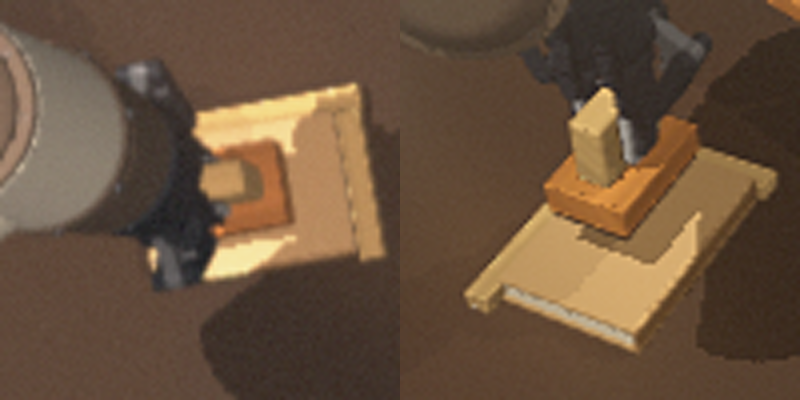

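The side view shows the stamp level over the book. The near bottom corner is at crop (228,236), the left one at (147,208) and the right one at (297,158). I'll compare these with the prediction.

```bash
python3 - <<'E'
from plant import env
from h import *
np.set_printoptions(precision=1,suppress=True)
c,s=np.cos(.203),np.sin(.203);C=np.array([.5757,.2571])
for z in(.053,.079):
    P=np.array([[C[0]+c*a-s*b,C[1]+s*a+c*b,z] for a,b in((.027,.04),(-.027,.04),(-.027,-.04),(.027,-.04))])
    print("side",(w2px(env,"side",P)-[150,225]+.5)*4-.5)
    print("top",(w2px(env,"top",P)-[110,145]+.5)*4-.5)
E
```

```text
side [[149.9 214.3]
 [228.9 243.6]
 [302.5 153.6]
 [226.6 127.4]]
top [[159.8 166.1]
 [173.8 249. ]
 [296.7 226.3]
 [282.4 143.4]]
side [[143.4 182.5]
 [223.6 211.7]
 [298.6 122.1]
 [221.6  96.1]]
top [[145.1 161.5]
 [159.4 246.5]
 [285.5 223.2]
 [270.9 138.2]]
```

Prediction and observation agree within about 1–1.5 px (about 3 mm). Lower to an 11.5 mm gap.

```bash
python3 - <<'E'
from plant import env
from h import *
np.set_printoptions(precision=4,suppress=True)
print(env.line_to([.5757,.2571,.0615],rate=.03,max_force=4)); env.sleep(.6)
print(env.current_position(),env.current_width(),env.current_force(),env.current_joint_vel(),env.current_t())
b=env.camera("side");cv2.imwrite("pics/s5.png",b)
cv2.imwrite("pics/c5.png",cv2.resize(b[235:315,160:240],(600,600),interpolation=cv2.INTER_CUBIC))
c,s=np.cos(.203),np.sin(.203);C=np.array([.5757,.2571])
P=np.array([[C[0]+c*a-s*b,C[1]+s*a+c*b,.0295] for a,b in((.027,.04),(-.027,.04),(-.027,-.04))])
print((w2px(env,"side",P)-[160,235]+.5)*7.5-.5)
E
```

```text
False
[0.5757 0.2571 0.0615] 0.021973544003379742 [ 0.1636 -1.2101 -1.2364] [ 0.0013  0.0004  0.0012  0.0014 -0.0004  0.0007] 37.025
[[217.3298 379.4818]
 [363.3819 434.5778]
 [498.9536 265.3501]]
```

View pics/c5.png

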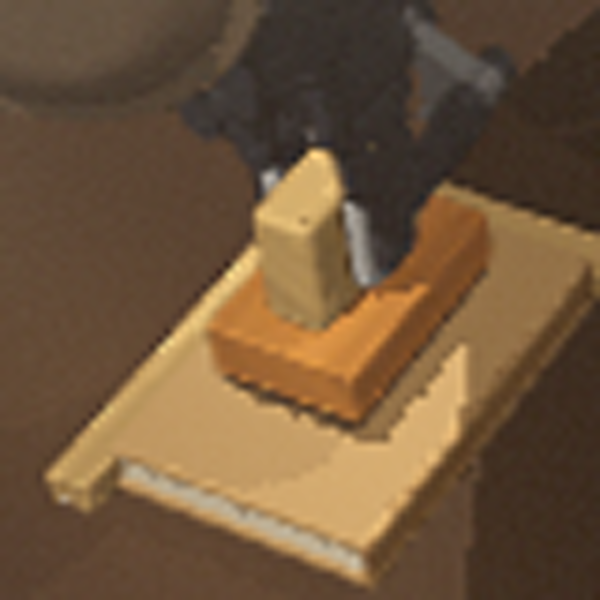

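The stamp hovers level over the cover with a shadow gap. Its bottom corners are at about (360,427), (217,373) and (490,260), within about 1 px of the prediction, and the book is still snug. Hand in.

```bash
python3 -c "
from plant import env
env.hand_in();print(env.current_t(),env.current_force(),env.current_width())"
```

```text
the job is handed in; nothing more can be done
the job is handed in; nothing more can be done
```

The job is handed in at about 37 s of the 70 s allowed; no verdict is reported. I pushed the notebook into both laths with the fingers, gripped the stamp at 60 N, and carried it about 0.25 m up over the rack. It now hovers over the cover.

- **Notebook:** measured from the top camera before I picked up the stamp, it sat within 0.5 mm of its spot and about 0.01 rad of square. It still looked snug in the last side view.
- **Stamp:** the last check had it still and held, with the fingers 22 mm apart. By the arm's own readings it was about 11.5 mm above the cover.
- **Agreement:** the stamp's corners in the side camera matched the predicted ones to about 1 to 1.5 px, roughly 3 mm. That is the real uncertainty on its height and centring.
- **Contact and bystanders:** no force reading suggested contact between stamp and notebook. I did not measure the cup, jar or pile again at the end; the path kept well clear of them.

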